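# Clear the microscope bench after the practical

### The arm

A 6-joint arm with a two-finger parallel gripper is mounted at the origin on the work surface. World frame = base frame: x ahead of the robot, y to its left, z up, the work surface at z = 0. Lengths are in m, angles in degrees, forces in N, time in s.
With the tool pointing down it reaches from about 0.35 to 0.875 m from the base axis. Payload 4.2 kg.
Tool frame: the origin (TCP) lies where the fingers leave the gripper's body, on its centre line; the fingertips stand 70 mm ahead of it and the grasp point (between the pads) lies 51 mm ahead of it; z points along the fingers, y is the direction in which the jaws open and shut (so a half turn about z gives the same grasp; the last joint's range is limited). The gripper opens to 87 mm and grips with 3 to 60 N. Pads are 19 mm wide; open, the fingers measure 117 mm over their backs; the gripper's body (75 mm by 190 mm) begins 51 mm behind the grasp point.
Start: joints at [87.697, 22.042, 0.453, 0, -68.411, -14.817], TCP at [0.184, 0.597, 0.292] pointing down, gripper open.
Joint ranges: [-179.83, 179.83], [-69.29, 118.12], [-61.27, 80.66], [-181.25, 117.63], [-171.15, -9.14], [-177.46, 177.46]. Speed limits (degrees/s): [159.86, 159.86, 180, 180, 180, 180].

### API

Orientations are given as a 3x3 rotation matrix whose columns are the frame's x, y, z axes.
In Python, from station import sense, capture, camera_model, finish_job gives the robot as it stands.
- The arm moves only by the shell command python3 -m inch 'ROWS'. ROWS is JSON, a list of rows, each an object with "hand": the closure, from 0 (fully open) to 1 (shut); "slide": the shift along the world's x, y, z in cm, a list of three; "yaw": the turn about the world's z in rad. A call has 1 to 10 rows; each row is the pose to reach, as a shift and turn from the pose commanded when the call began; what a row does not reach only later rows make up. A row lasts 1/8 s, in which the tool goes at most 62.5 mm and 10.7 degrees, less where a joint would pass 70% of its speed; a pose out of reach is approached as far as the arm can. A call with a gripper value outside its range is refused whole. The fingers move at their own pace and stop on an object; the grip force is fixed at half the most. Time passes only in rows, so rows that repeat a pose let the fingers close. It gives the time, the measured TCP pose, the force and the opening at its end, in the units of the state.
- sense(): the state, without advancing time (a new reading comes with each control period).
- capture(name): name is "side" or "top"; returns the picture (480x640x3 uint8, blue, green, red); there is no depth.
- camera_model(name): a dict with "mtx" (3x3 intrinsics, pixels), "k1" (the pictures are not rectified: a ray, as slopes to the right and down, at radius r is drawn at 1 + k1 r^2 times it, then the intrinsics apply), "xyz" and "orientation" of the camera in the world. Camera axes: x right, y up, looking along -z (the intrinsics and any distortion apply to the point x, -y, -z); pixel columns grow to the right and rows downward; lengths in m; the calibration is good to about 2 mm. A picture is of the moment at which its call begins. camera_model takes no time and is no camera call.
- finish_job(): hands the job in, once; it reports no verdict.
The state is a dict: "time_s": time; "joints": joint angles; "joint_velocities": joint speeds; "effort": joint torques, N m; "tcp_pos": TCP position; "ee_rot": TCP orientation; "wrist_force": force on the tool from outside, world axes, zero at the start; "moment": the same for the moment, N m; "gripper_width": opening from 0.0 (shut) to 1.0 (fully open).
Only numpy, scipy, OpenCV 4.12 (cv2) and the standard library are available. Lean on these libraries where they do the work, as an engineer would, in place of code of your own. Each camera call takes 0.05 s, during which the arm holds its last target. There are 200 camera calls.

### The job

Clear up after the microscopy practical: put the two used culture dishes (dark red agar and straw-yellow agar) side by side, flat and lid up, on the floor of the orange discard tray, stand the violet and the amber stain bottles upright in the two empty bays of the white bottle rack, one to a bay, and lay the blue slide box flat on the free floor of the aluminium slide tray, label up. Keep dishes and bottles upright throughout and set everything down gently without dropping it; leave the clean empty glass dish and the green bottle in the rack where they are.

Things in the scene. Friction and masses are not known exactly. Their poses are not given: they have to be found in the camera images.
- red_dish_mid (a point): round lidded culture dish, 57 mm diameter, 16 mm tall, clear plastic with dark red agar inside (pale colonies on it), about 30 g, standing lid up on the bench. Point: its centre, half-way up (8 mm above its underside); z is its axis, up.
- straw_dish_mid (a point): round lidded culture dish, 57 mm diameter, 16 mm tall, clear plastic with straw-yellow agar inside (pale colonies on it), about 30 g, standing lid up on the bench. Point: its centre, half-way up (8 mm above its underside); z is its axis, up.
- violet_bottle_mid (a point): stain dropping bottle, violet, white paper label round it; straight round body 36 mm in diameter from the underside to 66 mm up, then a narrower black cap (23 mm) and a black rubber bulb, 95 mm tall in all, about 70 g, standing upright. Point: on its axis half-way up (47.5 mm above its underside), where the body is grasped; z is its axis, up.
- amber_bottle_mid (a point): stain dropping bottle, brown amber glass, white paper label round it; straight round body 36 mm in diameter from the underside to 66 mm up, then a narrower black cap (23 mm) and a red rubber bulb, 95 mm tall in all, about 70 g, standing upright. Point: on its axis half-way up (47.5 mm above its underside), where the body is grasped; z is its axis, up.
- slide_box_mid (a point): blue plastic microscope-slide box, closed, with a white label on top, 84 mm long (its x), 42 mm wide (its y), 32 mm tall, about 60 g, lying flat. Point: its centre, half-way up (16 mm above its underside). On the bench its length points roughly away from the robot.
- discard_tray: fixed orange open discard tray, outside 140 mm (its x) by 200 mm (its y), walls 4 mm thick with a round bead on the rim (rim top 31 mm above the bench), flat floor 4 mm above the bench, inside 132 by 192 mm: room for two dishes side by side along its y. Origin: centre of its underside, on the bench. Starts empty.
- bottle_rack: fixed white plastic bottle rack, outside 68 mm (its x) by 194 mm (its y), 25 mm tall, walls and dividers 4 mm, floor 4 mm above the bench; three bays in a row along its y, each about 60 mm square inside, centred at y = -63.4, 0 and +63.4 mm. The bay at y = -63.4 mm already holds the green bottle; the middle one and the one at +63.4 mm are empty. Origin: centre of its underside, on the bench.
- slide_tray: fixed aluminium open slide tray, outside 140 mm (its x) by 200 mm (its y), walls 4 mm thick with a round bead on the rim (rim top 25 mm above the bench), flat floor 4 mm above the bench, inside 132 by 192 mm. A green slide box of the same size as the blue one is already there, part of the tray: it fills y = -87 to -45 mm, its length along x; the rest (y = -45 to +96 mm) is free. Origin: centre of its underside, on the bench.
- green_bottle_mid (a point): a dropping bottle like the other two but green with a white bulb, loose, already standing in its bay of the rack: leave it there. Point: on its axis half-way up (47.5 mm above its underside).
- clean_dish_mid (a point): a clean, empty, clear glass dish (no agar), 57 mm diameter, 16 mm tall, about 40 g, loose among the other things: leave it where it is. Point: its centre, half-way up (8 mm above the bench).

How it is judged:
By the outcome, as a careful person would: the job done as asked, in the order asked, and still so for the second after the job is handed in, with the robot touching nothing.
It also fails if it takes over 128 s, if anything falls off the work surface, if the arm or the gripper's body presses on something with over 40 N, if the wrist force passes 120 N, or if a joint passes its speed limit or range.

## Working session

There is one attempt and no reset: what is moved stays moved. The work goes in short steps, Python scripts to look and compute and a shell command to move; the robot and the scene stay as the last step left them, time stands still between calls to the robot, and variables do not carry over. Pictures are saved under pics/ and viewed, about 12 in all and at most 16, crops included, and the job is handed in when it is done.

```bash
ls; mkdir -p pics; python3 - <<'E'
from station import *
import cv2
s=sense();print(s)
for n in("side","top"):
    cv2.imwrite(f"pics/{n}0.png",capture(n)); print(camera_model(n))
E
```

```text
pics
{'time_s': 0.0, 'joints': array([ 8.76974155e+01,  2.20903023e+01,  3.77361521e-01, -2.81216690e-02,
       -6.84105173e+01, -1.48178007e+01]), 'joint_velocities': array([ 0.00835399,  0.07051958,  0.0674787 , -0.05254084, -0.13129497,
       -0.0035579 ]), 'effort': array([-1.81046080e-04, -3.90670323e+01,  1.87407178e+01,  4.21989709e+00,
        1.09584627e-02, -1.94167155e-04]), 'tcp_pos': array([0.18382074, 0.59687079, 0.29115   ]), 'ee_rot': array([[ 9.55635043e-01, -2.94552831e-01, -5.42582946e-04],
       [-2.94553310e-01, -9.55632665e-01, -2.13463162e-03],
       [ 1.10251801e-04,  2.19974839e-03, -9.99997574e-01]]), 'wrist_force': array([-1.01707644, -0.51296859, -0.57655419]), 'moment': array([-0.00891712, -0.00122381, -0.05302265]), 'gripper_width': 1.0024134304036765}
{'mtx': array([[477.9178066 ,   0.        , 319.61557016],
       [  0.        , 477.9178066 , 238.3110229 ],
       [  0.        ,   0.        ,   1.        ]]), 'k1': 0.03353427127231505, 'xyz': array([ 0.26984206, -0.63644367,  0.87269101]), 'orientation': array([[ 0.94286266,  0.25165149, -0.21836102],
       [-0.33308284,  0.72789134, -0.59935801],
       [ 0.00811376,  0.63784459,  0.77012235]])}
{'mtx': array([[512.33861217,   0.        , 322.82514184],
       [  0.        , 512.33861217, 241.15880466],
       [  0.        ,   0.        ,   1.        ]]), 'k1': 0.027283001180592292, 'xyz': array([ 0.42554198, -0.00244839,  1.05972788]), 'orientation': array([[ 0.01549879,  0.9953038 , -0.09555173],
       [-0.99983482,  0.01633452,  0.0079703 ],
       [ 0.00949366,  0.09541242,  0.99539256]])}
```

View pics/top0.png

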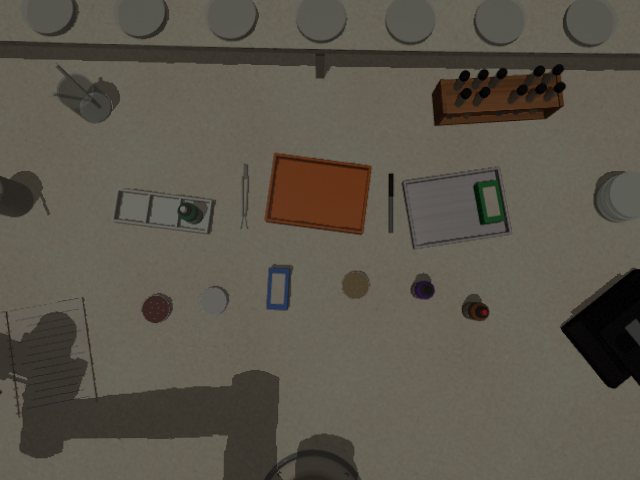

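View pics/side0.png

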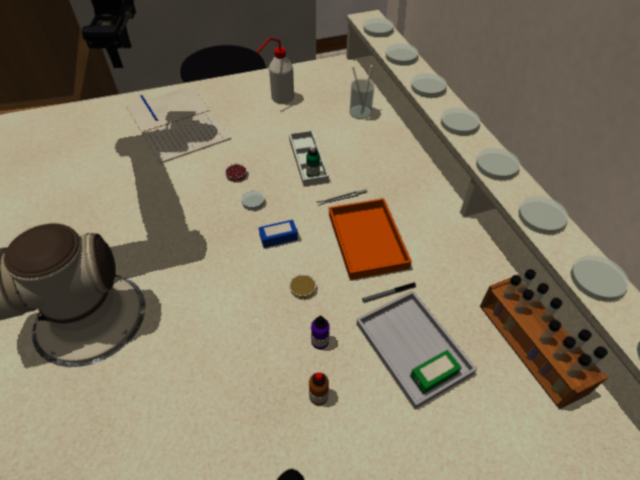

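The top view (image up = +x, right = −y) shows: red dish (155,308), clean dish (214,300), blue box (279,288), straw dish (355,284), violet (423,288), amber (476,311), rack about (164,211), orange tray about (318,194), slide tray about (457,207). The side view agrees. Next I segment and zoom in.

```bash
cat > h.py <<'E'
import numpy as np, cv2
from station import *
def ray(n,uv):
    c=camera_model(n); K=np.array(c["mtx"]);uv=np.atleast_2d(np.float64(uv))
    p=cv2.undistortPoints(uv.reshape(-1,1,2),K,np.array([c["k1"],0,0,0.]))[:,0]
    d=np.c_[p[:,0],-p[:,1],-np.ones(len(p))]@np.array(c["orientation"]).T
    return np.array(c["xyz"]),d
def onplane(n,uv,z):
    o,d=ray(n,uv); return o+d*((z-o[2])/d[:,2:])
def proj(n,P):
    c=camera_model(n); q=(np.atleast_2d(P)-c["xyz"])@np.array(c["orientation"])
    x,y=q[:,0]/-q[:,2],-q[:,1]/-q[:,2]; f=1+c["k1"]*(x*x+y*y); K=c["mtx"]
    return np.c_[x*f*K[0,0]+K[0,2],y*f*K[1,1]+K[1,2]]
E
python3 - <<'E'
from h import *
im=cv2.imread("pics/top0.png"); hsv=cv2.cvtColor(im,cv2.COLOR_BGR2HSV)
def blob(name,lo,hi,roi,z):
    x0,y0,x1,y1=roi; m=cv2.inRange(hsv,lo,hi); k=np.zeros_like(m);k[y0:y1,x0:x1]=m[y0:y1,x0:x1]
    k=cv2.morphologyEx(k,cv2.MORPH_CLOSE,np.ones((5,5)))
    c=max(cv2.findContours(k,0,2)[0],key=cv2.contourArea)[:,0].astype(float)
    w=onplane("top",c,z)[:,:2].astype(np.float32)*1000
    print(name,c.min(0),c.max(0),"rect",[np.round(v,1) for v in cv2.minAreaRect(w)],"circ",cv2.minEnclosingCircle(w))
blob("orange",(3,150,60),(18,255,255),(255,140,385,245),.031)
blob("blue",(105,120,40),(125,255,255),(255,255,300,320),.032)
blob("red",(0,40,20),(179,255,110),(135,288,178,330),.012)
blob("straw",(15,75,40),(35,255,255),(335,265,378,305),.012)
blob("greenbox",(50,120,40),(80,255,255),(465,170,515,235),.036)
for p in [(155,308),(355,284),(214,300),(250,330)]: print(p,hsv[p[1],p[0]])
g=lambda x0,y0,x1,y1,s:cv2.resize(np.clip(im[y0:y1,x0:x1]*1.7,0,255).astype(np.uint8),None,fx=s,fy=s,interpolation=cv2.INTER_CUBIC)
a=g(110,180,220,240,3.6);b=g(395,160,515,255,3.3);c=g(135,260,335,325,4);d=g(335,265,500,330,4)
M=np.zeros((600,800,3),np.uint8)
for q,(x,y) in((a,(0,0)),(b,(400,0)),(c[:, :400],(0,320)),(d[:,:400],(400,320))):
    q=q[:600-y,:800-x];M[y:y+q.shape[0],x:x+q.shape[1]]=q
cv2.imwrite("pics/m1.png",M)
s=cv2.imread("pics/side0.png")[280:420,290:490]
cv2.imwrite("pics/m2.png",cv2.resize(s,None,fx=4,fy=4,interpolation=cv2.INTER_CUBIC))
E
```

```text
orange [265. 154.] [370. 233.] rect [array([6.227e+02, 5.000e-01]), array([199.5, 142. ]), np.float64(83.4)] circ ((623.2113037109375, 0.725081741809845), 120.0058364868164)
blue [267. 268.] [288. 309.] rect [array([428.4,  77.8]), array([39.4, 81. ]), np.float64(88.1)] circ ((428.0113525390625, 78.18104553222656), 43.839534759521484)
red [135. 288.] [177. 329.] rect [array([384.4, 323.5]), array([82. , 86.7]), np.float64(0.8)] circ ((385.35162353515625, 323.49334716796875), 59.00313949584961)
straw [343. 272.] [367. 297.] rect [array([438.5, -77.8]), array([50.8, 49. ]), np.float64(0.7)] circ ((437.6744079589844, -77.64934539794922), 26.218156814575195)
greenbox [478. 180.] [504. 223.] rect [array([ 610.1, -349.2]), array([83.5, 40.9]), np.float64(9.7)] circ ((610.125732421875, -349.53021240234375), 45.9996223449707)
(155, 308) [  3 102  55]
(355, 284) [ 20 105  75]
(214, 300) [25 16 96]
(250, 330) [ 20  49 104]
```

View pics/m1.png

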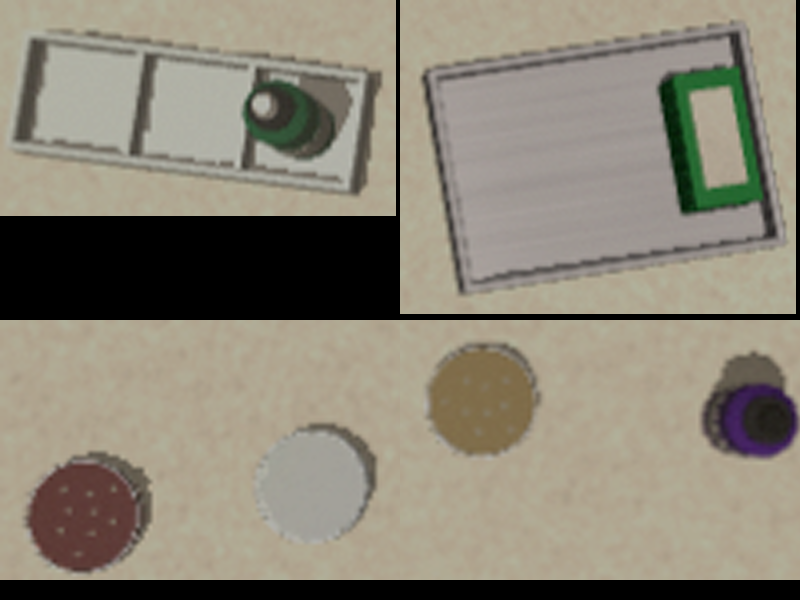

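View pics/m2.png

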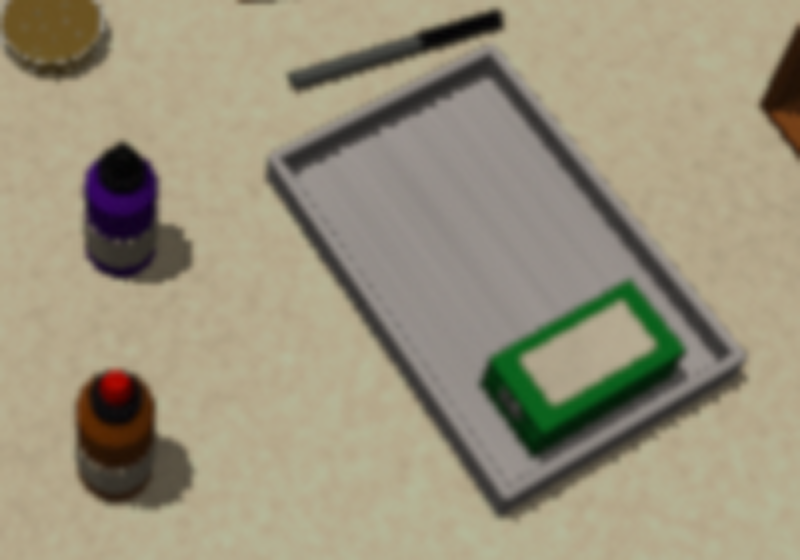

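The crops give clean outlines of the rack, slide tray, dishes and bottles. Converting the picked corners and edges to positions.

```bash
python3 - <<'E'
from h import *
np.set_printoptions(suppress=True,precision=1)
def box(n,c,z):
    w=onplane("top",c,z)[:,:2]*1000; TL,TR,BR,BL=w
    ax=(TL+TR-BL-BR)/2; ay=(TL+BL-TR-BR)/2   # x ahead, y left
    print(n,"c",w.mean(0),"len",np.hypot(*ax),np.hypot(*ay),"yaw x",np.degrees(np.arctan2(ax[1],ax[0])),"yaw y",np.degrees(np.arctan2(-ay[0],ay[1])))
box("rack",[(118.3,189.2),(215,200.3),(209.2,233.6),(113.3,222.2)],.025)
box("slide",[(403.2,181.2),(499.5,166.7),(510.8,233.3),(413.8,248.8)],.025)
for n,p in(("red",(156.1,308.75)),("straw",(355.5,285)),("clean",(213.2,301.2))): print(n,onplane("top",p,.016)[0]*1000)
for n,t,sh,b in(("violet",(427.5,289.5),(424.5,290),(320.2,348.2)),("amber",(482,312),None,(318.75,404.5))):
    g=onplane("side",b,0)[0]; d=g[:2]-np.array(camera_model("side")["xyz"])[:2]; d/=np.hypot(*d)
    print(n,"top",onplane("top",t,.09)[0]*1000, sh and onplane("top",sh,.066)[0]*1000,"side",(g[:2]+.018*d)*1000)
E
```

```text
rack c [580.5 312.3] len 68.52084574531676 195.70778518257157 yaw x -6.607782712637824 yaw y -5.7334352166725
slide c [ 598.8 -283.3] len 139.78834358266835 200.31637554915767 yaw x 8.704782678925268 yaw y 9.811294528365318
red [383.9 321.9  16. ]
straw [437.4 -78.5  16. ]
clean [400.5 208.4  16. ]
violet top [ 430.3 -209.    90. ] [ 429.4 -208.3   66. ] side [ 430.2 -208.4]
amber top [ 390.  -310.9   90. ] None side [ 390.2 -313.3]
```

```bash
python3 -m inch '[{"hand":0,"slide":[20,-27.5,-10],"yaw":-1.388},{"hand":0,"slide":[20,-27.5,-10],"yaw":-1.388},{"hand":0,"slide":[20,-27.5,-10],"yaw":-1.388},{"hand":0,"slide":[20,-27.5,-10],"yaw":-1.388},{"hand":0,"slide":[20,-27.5,-10],"yaw":-1.388},{"hand":0,"slide":[20,-27.5,-10],"yaw":-1.388},{"hand":0,"slide":[20,-27.5,-10],"yaw":-1.388},{"hand":0,"slide":[20,-27.5,-10],"yaw":-1.388},{"hand":0,"slide":[20,-27.5,-10],"yaw":-1.388},{"hand":0,"slide":[20,-27.5,-10],"yaw":-1.388}]'; python3 -c "
from station import *
print(sense()['joints'])"
```

```text
time_s: 1.35
tcp_pos: [0.3838, 0.3223, 0.1921]
ee_rot: [[-0.115, -0.993, -0.0], [-0.993, 0.115, -0.0], [0.0, 0.0, -1.0]]
wrist_force: [-0.1, -0.2, -0.5]
gripper_width: 1.002
[ 5.86111966e+01  1.59448249e+01 -2.47222550e+01 -6.44743100e-03
 -4.93502116e+01 -6.51818130e+01]
```

```bash
python3 -m inch '[{"hand":0,"slide":[0,0,-5.5],"yaw":0},{"hand":0,"slide":[0,0,-9.5],"yaw":0},{"hand":0,"slide":[0,0,-11],"yaw":0},{"hand":0,"slide":[0,0,-11.8],"yaw":0},{"hand":0,"slide":[0,0,-11.8],"yaw":0},{"hand":0.5,"slide":[0,0,-11.8],"yaw":0},{"hand":0.5,"slide":[0,0,-11.8],"yaw":0},{"hand":0.5,"slide":[0,0,-11.8],"yaw":0},{"hand":0.5,"slide":[0,0,-11.8],"yaw":0},{"hand":0.5,"slide":[0,0,-11.8],"yaw":0}]'; python3 - <<'E'
from h import *
cv2.imwrite("pics/t1.png",cv2.resize(capture("side")[120:240,170:330],None,fx=4,fy=4))
print(sense()["gripper_width"])
E
```

```text
time_s: 2.6
tcp_pos: [0.384, 0.3224, 0.0746]
ee_rot: [[-0.116, -0.993, 0.0], [-0.993, 0.116, 0.0], [-0.0, -0.0, -1.0]]
wrist_force: [-0.8, -0.0, 2.6]
gripper_width: 0.649
0.6420663184889759
```

View pics/t1.png

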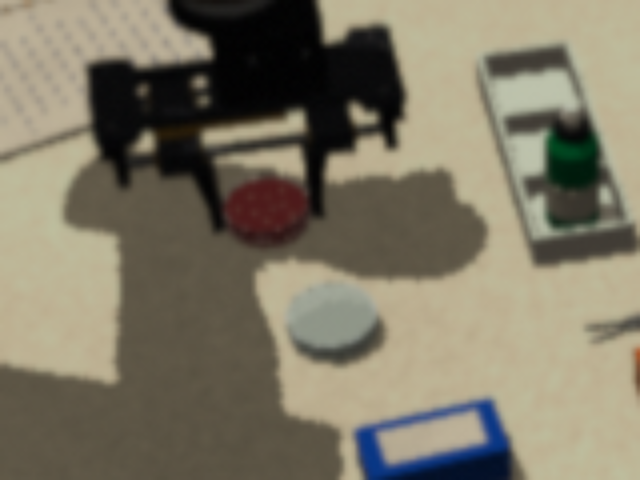

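The side view shows the red dish at (265,210) in the crop, between the fingers, with a width of 57 mm. Lifting and carrying it.

```bash
python3 -m inch '[{"hand":0.5,"slide":[0,0,0.5],"yaw":0},{"hand":0.5,"slide":[0,0,2.5],"yaw":0},{"hand":0.5,"slide":[0,0,6],"yaw":0},{"hand":0.5,"slide":[1,-1.5,9],"yaw":0},{"hand":0.5,"slide":[4,-4.5,10],"yaw":0},{"hand":0.5,"slide":[7,-8,10],"yaw":0},{"hand":0.5,"slide":[10,-11.5,10],"yaw":0},{"hand":0.5,"slide":[13,-15,10],"yaw":0},{"hand":0.5,"slide":[16,-18.5,10],"yaw":0},{"hand":0.5,"slide":[19,-22,10],"yaw":0}]'
python3 -m inch '[{"hand":0.5,"slide":[2,-2.5,0],"yaw":0},{"hand":0.5,"slide":[4,-4.5,0],"yaw":0},{"hand":0.5,"slide":[5.3,-6.2,0],"yaw":0},{"hand":0.5,"slide":[5.3,-6.2,-1],"yaw":0},{"hand":0.5,"slide":[5.3,-6.2,-3],"yaw":0}]'
```

```text
time_s: 3.9
tcp_pos: [0.5747, 0.101, 0.1742]
ee_rot: [[-0.116, -0.993, -0.0], [-0.993, 0.116, -0.0], [0.0, 0.0, -1.0]]
wrist_force: [1.3, 0.8, -1.1]
gripper_width: 0.644
time_s: 4.53
tcp_pos: [0.6268, 0.0406, 0.1442]
ee_rot: [[-0.116, -0.993, 0.001], [-0.993, 0.116, 0.001], [-0.001, -0.001, -1.0]]
wrist_force: [-0.3, 0.6, -1.1]
gripper_width: 0.645
```

```bash
python3 -m inch '[{"hand":0.5,"slide":[0,0,-3],"yaw":0},{"hand":0.5,"slide":[0,0,-5],"yaw":0},{"hand":0.5,"slide":[0,0,-5.8],"yaw":0},{"hand":0.5,"slide":[0,0,-6.2],"yaw":0},{"hand":0.5,"slide":[0,0,-6.4],"yaw":0},{"hand":0.5,"slide":[0,0,-6.5],"yaw":0},{"hand":0.5,"slide":[0,0,-6.5],"yaw":0}]'; python3 - <<'E'
from h import *
cv2.imwrite("pics/t2.png",cv2.resize(capture("side")[160:300,280:440],None,fx=4,fy=4))
E
```

```text
time_s: 5.4
tcp_pos: [0.6271, 0.0403, 0.0797]
ee_rot: [[-0.116, -0.993, 0.001], [-0.993, 0.116, 0.0], [-0.0, -0.001, -1.0]]
wrist_force: [0.3, 0.2, -1.6]
gripper_width: 0.643
```

View pics/t2.png

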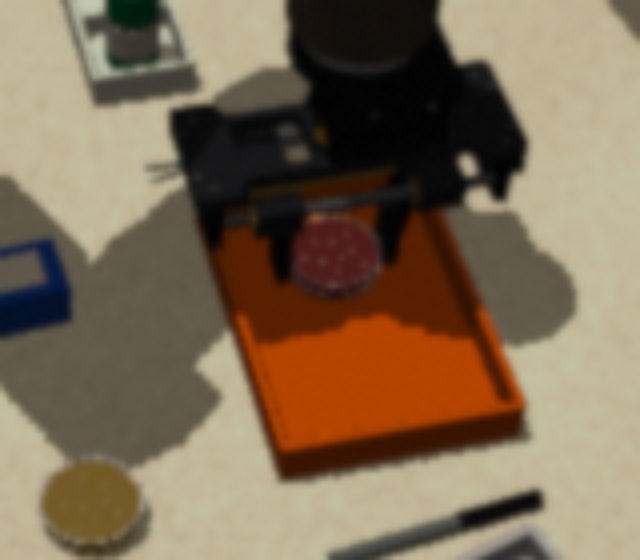

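The red dish is upright in the tray's upper half. Lowering the last millimetre and watching the force.

```bash
python3 -m inch '[{"hand":0.5,"slide":[0,0,-0.05],"yaw":0},{"hand":0.5,"slide":[0,0,-0.1],"yaw":0},{"hand":0.5,"slide":[0,0,-0.1],"yaw":0}]'; python3 -m inch '[{"hand":0.5,"slide":[0,0,-0.05],"yaw":0},{"hand":0.5,"slide":[0,0,-0.05],"yaw":0}]'
```

```text
time_s: 5.82
tcp_pos: [0.627, 0.0403, 0.0786]
ee_rot: [[-0.116, -0.993, 0.0], [-0.993, 0.116, -0.0], [0.0, -0.0, -1.0]]
wrist_force: [-1.4, 0.2, 2.6]
gripper_width: 0.648
time_s: 6.08
tcp_pos: [0.6271, 0.0403, 0.0786]
ee_rot: [[-0.116, -0.993, 0.0], [-0.993, 0.116, -0.0], [0.0, -0.0, -1.0]]
wrist_force: [-1.6, -0.1, 5.4]
gripper_width: 0.649
```

Contact confirmed (5 N). Releasing gently, then over to the straw dish.

```bash
python3 -m inch '[{"hand":0.35,"slide":[0,0,0],"yaw":0},{"hand":0.2,"slide":[0,0,0],"yaw":0},{"hand":0.2,"slide":[0,0,0],"yaw":0},{"hand":0.2,"slide":[0,0,0],"yaw":0},{"hand":0.2,"slide":[0,0,0],"yaw":0},{"hand":0.2,"slide":[0,0,1],"yaw":0},{"hand":0.2,"slide":[0,0,4],"yaw":0},{"hand":0.2,"slide":[0,0,10],"yaw":0},{"hand":0.2,"slide":[0,0,10],"yaw":0}]'
python3 -m inch '[{"hand":0,"slide":[-5,-3,0],"yaw":0},{"hand":0,"slide":[-10,-6,0],"yaw":0},{"hand":0,"slide":[-15,-9,0],"yaw":0},{"hand":0,"slide":[-19,-11.9,0],"yaw":0},{"hand":0,"slide":[-19,-11.9,-4],"yaw":0},{"hand":0,"slide":[-19,-11.9,-8],"yaw":0},{"hand":0,"slide":[-19,-11.9,-9.6],"yaw":0},{"hand":0,"slide":[-19,-11.9,-10.4],"yaw":0},{"hand":0,"slide":[-19,-11.9,-10.4],"yaw":0}]'; python3 - <<'E'
from h import *
cv2.imwrite("pics/t3.png",cv2.resize(capture("side")[180:320,250:410],None,fx=4,fy=4))
E
```

```text
time_s: 7.2
tcp_pos: [0.63, 0.0409, 0.1845]
ee_rot: [[-0.114, -0.993, 0.013], [-0.993, 0.115, 0.003], [-0.004, -0.012, -1.0]]
wrist_force: [0.2, -0.4, -0.5]
gripper_width: 0.802
time_s: 8.32
tcp_pos: [0.437, -0.0787, 0.0737]
ee_rot: [[-0.116, -0.993, -0.0], [-0.993, 0.116, -0.0], [0.0, 0.0, -1.0]]
wrist_force: [-0.0, -0.3, -0.4]
gripper_width: 1.0
```

View pics/t3.png

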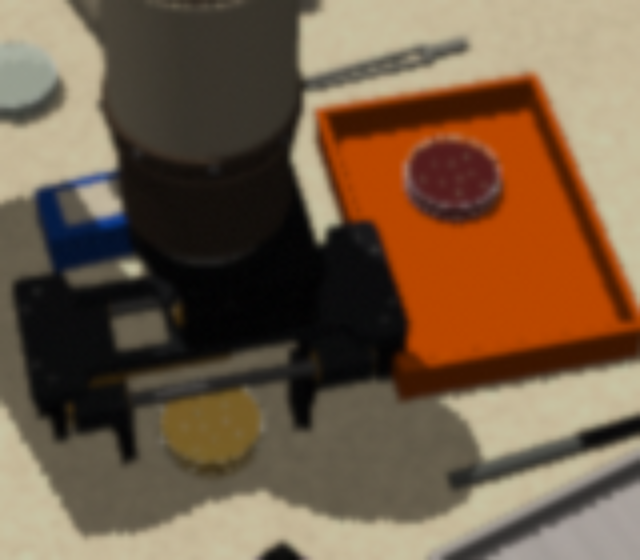

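Red dish lies flat in the tray; the straw dish is centred between the fingers. Closing, lifting and carrying.

```bash
python3 -m inch '[{"hand":0.5,"slide":[0,0,0],"yaw":0},{"hand":0.5,"slide":[0,0,0],"yaw":0},{"hand":0.5,"slide":[0,0,0],"yaw":0},{"hand":0.5,"slide":[0,0,0],"yaw":0},{"hand":0.5,"slide":[0,0,0],"yaw":0},{"hand":0.5,"slide":[0,0,0],"yaw":0},{"hand":0.5,"slide":[0,0,1],"yaw":0},{"hand":0.5,"slide":[0,0,4],"yaw":0},{"hand":0.5,"slide":[0,0,8],"yaw":0},{"hand":0.5,"slide":[0,0,9],"yaw":0}]'
python3 -m inch '[{"hand":0.5,"slide":[3,1,0],"yaw":0},{"hand":0.5,"slide":[7,1.5,0],"yaw":0},{"hand":0.5,"slide":[11,2.5,0],"yaw":0},{"hand":0.5,"slide":[15,3.2,0],"yaw":0},{"hand":0.5,"slide":[18.1,3.9,0],"yaw":0},{"hand":0.5,"slide":[18.1,3.9,-2],"yaw":0},{"hand":0.5,"slide":[18.1,3.9,-5],"yaw":0},{"hand":0.5,"slide":[18.1,3.9,-7],"yaw":0},{"hand":0.5,"slide":[18.1,3.9,-7.8],"yaw":0},{"hand":0.5,"slide":[18.1,3.9,-7.8],"yaw":0}]'
```

```text
time_s: 9.62
tcp_pos: [0.4382, -0.0785, 0.1664]
ee_rot: [[-0.115, -0.993, 0.006], [-0.993, 0.115, 0.001], [-0.001, -0.006, -1.0]]
wrist_force: [-0.2, 0.1, -0.3]
gripper_width: 0.646
time_s: 10.88
tcp_pos: [0.6176, -0.0398, 0.0851]
ee_rot: [[-0.116, -0.993, -0.002], [-0.993, 0.116, -0.0], [0.0, 0.002, -1.0]]
wrist_force: [-0.2, -0.9, 0.5]
gripper_width: 0.647
```

```bash
python3 -m inch '[{"hand":0.5,"slide":[0,0,-0.3],"yaw":0},{"hand":0.5,"slide":[0,0,-0.5],"yaw":0},{"hand":0.5,"slide":[0,0,-0.6],"yaw":0},{"hand":0.5,"slide":[0,0,-0.65],"yaw":0},{"hand":0.5,"slide":[0,0,-0.7],"yaw":0},{"hand":0.5,"slide":[0,0,-0.7],"yaw":0}]'
```

```text
time_s: 11.62
tcp_pos: [0.618, -0.0397, 0.0788]
ee_rot: [[-0.116, -0.993, -0.0], [-0.993, 0.116, -0.0], [0.0, 0.0, -1.0]]
wrist_force: [-0.1, -0.3, -0.0]
gripper_width: 0.646
```

```bash
python3 -m inch '[{"hand":0.5,"slide":[0,0,-0.05],"yaw":0},{"hand":0.5,"slide":[0,0,-0.1],"yaw":0},{"hand":0.5,"slide":[0,0,-0.13],"yaw":0},{"hand":0.5,"slide":[0,0,-0.13],"yaw":0}]'
```

```text
time_s: 12.12
tcp_pos: [0.618, -0.0397, 0.078]
ee_rot: [[-0.115, -0.993, 0.0], [-0.993, 0.115, -0.0], [0.0, -0.0, -1.0]]
wrist_force: [-1.6, -0.0, 4.4]
gripper_width: 0.643
```

```bash
python3 -m inch '[{"hand":0.35,"slide":[0,0,0],"yaw":0},{"hand":0.2,"slide":[0,0,0],"yaw":0},{"hand":0.2,"slide":[0,0,0],"yaw":0},{"hand":0.2,"slide":[0,0,0],"yaw":0},{"hand":0.2,"slide":[0,0,0],"yaw":0},{"hand":0.2,"slide":[0,0,1],"yaw":0},{"hand":0.2,"slide":[0,0,4],"yaw":0},{"hand":0.2,"slide":[0,0,9],"yaw":0},{"hand":0.2,"slide":[0,0,13],"yaw":0}]'
python3 -m inch '[{"hand":0,"slide":[-4.5,-4,0],"yaw":0},{"hand":0,"slide":[-9,-8,0],"yaw":0},{"hand":0,"slide":[-13.5,-12,0],"yaw":0},{"hand":0,"slide":[-18.8,-16.9,0],"yaw":0},{"hand":0,"slide":[-18.8,-16.9,0],"yaw":0},{"hand":0,"slide":[-18.8,-16.9,0],"yaw":0},{"hand":0,"slide":[-18.8,-16.9,-4],"yaw":0},{"hand":0,"slide":[-18.8,-16.9,-8],"yaw":0},{"hand":0,"slide":[-18.8,-16.9,-10.6],"yaw":0},{"hand":0,"slide":[-18.8,-16.9,-10.6],"yaw":0}]'; python3 - <<'E'
from h import *
cv2.imwrite("pics/t4.png",cv2.resize(capture("side")[200:410,260:420],None,fx=3,fy=3))
E
```

```text
time_s: 13.25
tcp_pos: [0.6183, -0.0397, 0.2103]
ee_rot: [[-0.115, -0.993, 0.002], [-0.993, 0.115, 0.0], [-0.0, -0.002, -1.0]]
wrist_force: [0.2, -0.2, 0.1]
gripper_width: 0.803
time_s: 14.5
tcp_pos: [0.4303, -0.2078, 0.0998]
ee_rot: [[-0.114, -0.993, -0.004], [-0.993, 0.114, 0.0], [0.0, 0.004, -1.0]]
wrist_force: [0.5, 0.4, 0.3]
gripper_width: 1.002
```

View pics/t4.png

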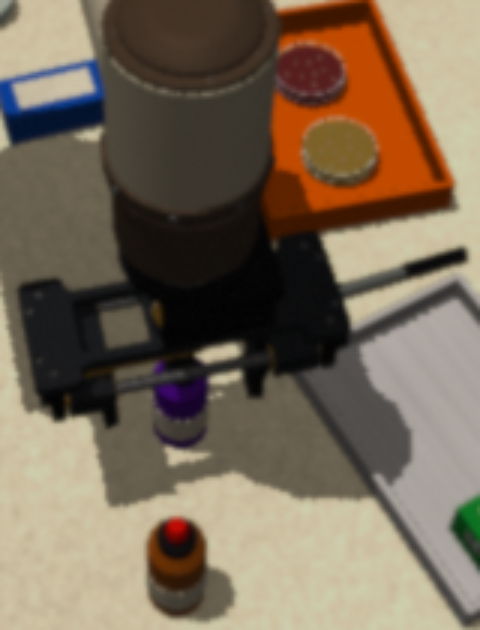

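Both dishes are flat and side by side in the tray, and violet is between the fingers. Grasping and lifting it.

```bash
python3 -m inch '[{"hand":0.4,"slide":[0,0,0],"yaw":0},{"hand":0.75,"slide":[0,0,0],"yaw":0},{"hand":0.75,"slide":[0,0,0],"yaw":0},{"hand":0.75,"slide":[0,0,0],"yaw":0},{"hand":0.75,"slide":[0,0,0],"yaw":0},{"hand":0.75,"slide":[0,0,0],"yaw":0},{"hand":0.75,"slide":[0,0,0],"yaw":0},{"hand":0.75,"slide":[0,0,0],"yaw":0},{"hand":0.75,"slide":[0,0,0],"yaw":0}]'
python3 -m inch '[{"hand":0.75,"slide":[0,0,0.5],"yaw":0},{"hand":0.75,"slide":[0,0,3],"yaw":0},{"hand":0.75,"slide":[0,0,6],"yaw":0},{"hand":0.75,"slide":[0,0,9.5],"yaw":0},{"hand":0.75,"slide":[0,0,12],"yaw":0},{"hand":0.75,"slide":[0.5,2,12],"yaw":0},{"hand":0.75,"slide":[1.5,5.5,12],"yaw":0},{"hand":0.75,"slide":[2.7,9.5,12],"yaw":0}]'
```

```text
time_s: 15.68
tcp_pos: [0.4298, -0.2087, 0.1014]
ee_rot: [[-0.116, -0.993, -0.0], [-0.993, 0.116, 0.0], [0.0, 0.0, -1.0]]
wrist_force: [-1.1, -0.6, 0.4]
gripper_width: 0.403
time_s: 16.68
tcp_pos: [0.457, -0.113, 0.2218]
ee_rot: [[-0.117, -0.993, 0.001], [-0.993, 0.117, 0.0], [-0.0, -0.001, -1.0]]
wrist_force: [-0.2, -0.3, 0.4]
gripper_width: 0.403
```

```bash
python3 -m inch '[{"hand":0.75,"slide":[1.2,4,0],"yaw":0},{"hand":0.75,"slide":[2.4,8.5,0],"yaw":0},{"hand":0.75,"slide":[3.7,13,0],"yaw":0},{"hand":0.75,"slide":[5,17.5,0],"yaw":0},{"hand":0.75,"slide":[6.3,22,0],"yaw":0},{"hand":0.75,"slide":[7.6,26.5,0],"yaw":0},{"hand":0.75,"slide":[9,31,0],"yaw":0},{"hand":0.75,"slide":[10.3,35.5,0],"yaw":0},{"hand":0.75,"slide":[11.5,39.5,0],"yaw":0},{"hand":0.75,"slide":[12.3,42.5,0],"yaw":0}]'
python3 -m inch '[{"hand":0.75,"slide":[0,0,0],"yaw":0},{"hand":0.75,"slide":[0,0,-2],"yaw":0},{"hand":0.75,"slide":[0,0,-5],"yaw":0},{"hand":0.75,"slide":[0,0,-8],"yaw":0},{"hand":0.75,"slide":[0,0,-8],"yaw":0}]'; python3 - <<'E'
from h import *
cv2.imwrite("pics/t5.png",cv2.resize(capture("side")[80:220,230:390],None,fx=4,fy=4))
E
```

```text
time_s: 17.92
tcp_pos: [0.5801, 0.3131, 0.2212]
ee_rot: [[-0.115, -0.993, -0.0], [-0.993, 0.115, 0.0], [-0.0, 0.0, -1.0]]
wrist_force: [0.2, -0.4, -1.2]
gripper_width: 0.406
time_s: 18.55
tcp_pos: [0.5785, 0.3094, 0.139]
ee_rot: [[-0.117, -0.993, -0.005], [-0.993, 0.117, -0.004], [0.005, 0.005, -1.0]]
wrist_force: [-0.6, 0.6, -0.3]
gripper_width: 0.405
```

View pics/t5.png

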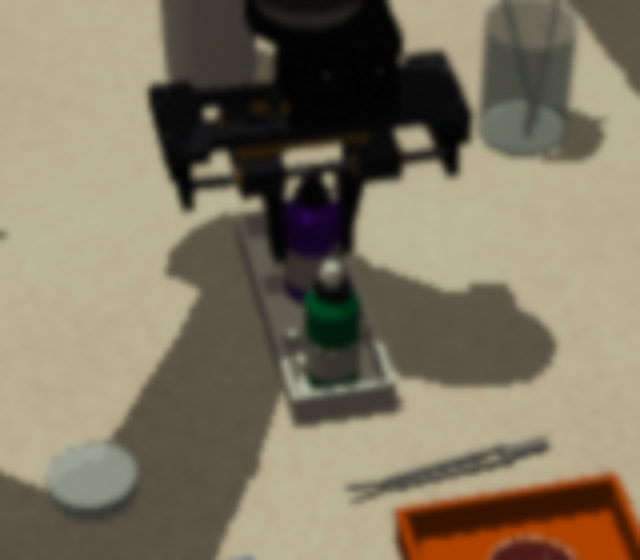

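Violet is upright above the middle bay. Lowering.

```bash
python3 -m inch '[{"hand":0.75,"slide":[0,0,-1.2],"yaw":0},{"hand":0.75,"slide":[0,0,-2.4],"yaw":0},{"hand":0.75,"slide":[0,0,-3],"yaw":0},{"hand":0.75,"slide":[0,0,-3.3],"yaw":0},{"hand":0.75,"slide":[0,0,-3.45],"yaw":0},{"hand":0.75,"slide":[0,0,-3.45],"yaw":0}]'; python3 -m inch '[{"hand":0.75,"slide":[0,0,-0.05],"yaw":0},{"hand":0.75,"slide":[0,0,-0.1],"yaw":0},{"hand":0.75,"slide":[0,0,-0.15],"yaw":0},{"hand":0.75,"slide":[0,0,-0.15],"yaw":0}]'
```

```text
time_s: 19.35
tcp_pos: [0.5801, 0.3114, 0.1071]
ee_rot: [[-0.116, -0.993, 0.0], [-0.993, 0.116, 0.0], [-0.0, -0.0, -1.0]]
wrist_force: [0.4, -0.1, -0.3]
gripper_width: 0.402
time_s: 19.85
tcp_pos: [0.58, 0.3113, 0.1055]
ee_rot: [[-0.116, -0.993, 0.0], [-0.993, 0.116, 0.0], [-0.0, -0.0, -1.0]]
wrist_force: [-0.1, -0.2, 1.0]
gripper_width: 0.409
```

```bash
python3 -m inch '[{"hand":0.75,"slide":[0,0,-0.05],"yaw":0},{"hand":0.75,"slide":[0,0,-0.05],"yaw":0}]'
```

```text
time_s: 20.1
tcp_pos: [0.58, 0.3114, 0.1055]
ee_rot: [[-0.116, -0.993, 0.0], [-0.993, 0.116, 0.0], [-0.0, -0.0, -1.0]]
wrist_force: [-1.6, -0.0, 2.3]
gripper_width: 0.402
```

```bash
python3 -m inch '[{"hand":0.5,"slide":[0,0,0],"yaw":0},{"hand":0.35,"slide":[0,0,0],"yaw":0},{"hand":0.3,"slide":[0,0,0],"yaw":0},{"hand":0.3,"slide":[0,0,0],"yaw":0},{"hand":0.3,"slide":[0,0,0],"yaw":0},{"hand":0.3,"slide":[0,0,1],"yaw":0},{"hand":0.3,"slide":[0,0,4],"yaw":0},{"hand":0.3,"slide":[0,0,8],"yaw":0},{"hand":0.3,"slide":[0,0,12],"yaw":0}]'
python3 -m inch '[{"hand":0,"slide":[-1.8,-6,0],"yaw":0},{"hand":0,"slide":[-3.6,-12,0],"yaw":0},{"hand":0,"slide":[-5.4,-18,0],"yaw":0},{"hand":0,"slide":[-7.3,-24,0],"yaw":0},{"hand":0,"slide":[-9.1,-30,0],"yaw":0},{"hand":0,"slide":[-11,-36,0],"yaw":0},{"hand":0,"slide":[-12.8,-42,0],"yaw":0},{"hand":0,"slide":[-14.6,-48,0],"yaw":0},{"hand":0,"slide":[-16.5,-54,0],"yaw":0},{"hand":0,"slide":[-18.9,-62.3,0],"yaw":0}]'
python3 -m inch '[{"hand":0,"slide":[0,0,0],"yaw":0},{"hand":0,"slide":[0,0,0],"yaw":0},{"hand":0,"slide":[0,0,0],"yaw":0}]'
```

```text
time_s: 21.22
tcp_pos: [0.58, 0.3112, 0.2269]
ee_rot: [[-0.116, -0.993, 0.001], [-0.993, 0.116, 0.0], [-0.0, -0.001, -1.0]]
wrist_force: [0.3, 0.0, -0.6]
gripper_width: 0.699
time_s: 22.48
tcp_pos: [0.3976, -0.2886, 0.2262]
ee_rot: [[-0.115, -0.993, 0.002], [-0.993, 0.115, -0.001], [0.001, -0.002, -1.0]]
wrist_force: [1.0, 0.6, -0.0]
gripper_width: 0.999
time_s: 22.85
tcp_pos: [0.3987, -0.2857, 0.2253]
ee_rot: [[-0.114, -0.994, 0.001], [-0.994, 0.114, -0.0], [0.0, -0.001, -1.0]]
wrist_force: [-0.3, -0.5, -0.1]
gripper_width: 0.999
```

```bash
python3 -m inch '[{"hand":0,"slide":[-0.85,-2.6,0],"yaw":0},{"hand":0,"slide":[-0.85,-2.6,0],"yaw":0},{"hand":0,"slide":[-0.85,-2.6,-4],"yaw":0},{"hand":0,"slide":[-0.85,-2.6,-8],"yaw":0},{"hand":0,"slide":[-0.85,-2.6,-11],"yaw":0},{"hand":0,"slide":[-0.85,-2.6,-12.4],"yaw":0},{"hand":0,"slide":[-0.85,-2.6,-12.4],"yaw":0}]'; python3 - <<'E'
from h import *
a=capture("side"); b=cv2.resize(a[290:430,250:410],None,fx=3,fy=3); c=cv2.resize(a[100:220,250:410],None,fx=3,fy=3)
M=np.zeros((420,800,3),np.uint8);M[:420,:400]=b[:,:400];M[:360,400:]=c[:,:400]
cv2.imwrite("pics/t6.png",M)
E
```

```text
time_s: 23.72
tcp_pos: [0.39, -0.312, 0.1006]
ee_rot: [[-0.114, -0.993, -0.001], [-0.993, 0.114, 0.0], [-0.0, 0.001, -1.0]]
wrist_force: [-0.4, -0.4, -0.1]
gripper_width: 0.996
```

View pics/t6.png

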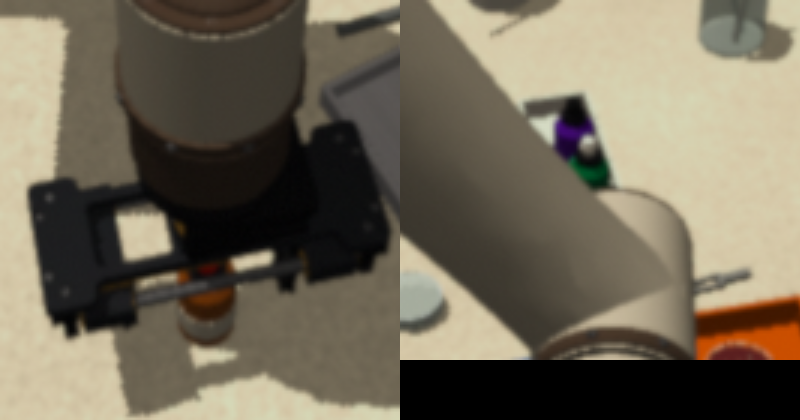

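Violet stands in the rack; amber is between the fingers. Grasping and carrying it.

```bash
python3 -m inch '[{"hand":0.4,"slide":[0,0,0],"yaw":0},{"hand":0.75,"slide":[0,0,0],"yaw":0},{"hand":0.75,"slide":[0,0,0],"yaw":0},{"hand":0.75,"slide":[0,0,0],"yaw":0},{"hand":0.75,"slide":[0,0,0],"yaw":0},{"hand":0.75,"slide":[0,0,0],"yaw":0},{"hand":0.75,"slide":[0,0,0],"yaw":0},{"hand":0.75,"slide":[0,0,0],"yaw":0},{"hand":0.75,"slide":[0,0,0],"yaw":0}]'
python3 -m inch '[{"hand":0.75,"slide":[0,0,0.5],"yaw":0},{"hand":0.75,"slide":[0,0,3],"yaw":0},{"hand":0.75,"slide":[0,0,6],"yaw":0},{"hand":0.75,"slide":[0,0,9.5],"yaw":0},{"hand":0.75,"slide":[0,0,12.5],"yaw":0},{"hand":0.75,"slide":[0.5,2,12.5],"yaw":0},{"hand":0.75,"slide":[1.5,5.5,12.5],"yaw":0},{"hand":0.75,"slide":[2.8,9.7,12.5],"yaw":0},{"hand":0.75,"slide":[4,14,12.5],"yaw":0},{"hand":0.75,"slide":[5.2,18.2,12.5],"yaw":0}]'
python3 -m inch '[{"hand":0.75,"slide":[1.2,4.2,0],"yaw":0},{"hand":0.75,"slide":[2.5,8.7,0],"yaw":0},{"hand":0.75,"slide":[3.8,13.2,0],"yaw":0},{"hand":0.75,"slide":[5.1,17.7,0],"yaw":0},{"hand":0.75,"slide":[6.4,22.2,0],"yaw":0},{"hand":0.75,"slide":[7.7,26.7,0],"yaw":0},{"hand":0.75,"slide":[9,31.2,0],"yaw":0},{"hand":0.75,"slide":[10.3,35.7,0],"yaw":0},{"hand":0.75,"slide":[11.6,40,0],"yaw":0},{"hand":0.75,"slide":[12.8,44.5,0],"yaw":0}]'
```

```text
time_s: 24.9
tcp_pos: [0.3896, -0.3127, 0.1009]
ee_rot: [[-0.116, -0.993, -0.0], [-0.993, 0.116, 0.0], [-0.0, 0.0, -1.0]]
wrist_force: [-0.6, -0.9, 0.0]
gripper_width: 0.401
time_s: 26.15
tcp_pos: [0.4418, -0.1293, 0.2263]
ee_rot: [[-0.116, -0.993, 0.001], [-0.993, 0.116, 0.0], [-0.0, -0.001, -1.0]]
wrist_force: [1.3, -0.1, -1.2]
gripper_width: 0.403
time_s: 27.4
tcp_pos: [0.5698, 0.3157, 0.2261]
ee_rot: [[-0.116, -0.993, -0.0], [-0.993, 0.116, -0.0], [0.0, 0.0, -1.0]]
wrist_force: [1.7, -1.0, -0.2]
gripper_width: 0.408
```

```bash
python3 -m inch '[{"hand":0.75,"slide":[1.2,4,0],"yaw":0},{"hand":0.75,"slide":[1.75,6,0],"yaw":0},{"hand":0.75,"slide":[1.75,6,0],"yaw":0},{"hand":0.75,"slide":[1.75,6,-2],"yaw":0},{"hand":0.75,"slide":[1.75,6,-5],"yaw":0},{"hand":0.75,"slide":[1.75,6,-8],"yaw":0},{"hand":0.75,"slide":[1.75,6,-8],"yaw":0}]'; python3 - <<'E'
from h import *
cv2.imwrite("pics/t7.png",cv2.resize(capture("side")[80:220,230:390],None,fx=4,fy=4))
E
```

```text
time_s: 28.28
tcp_pos: [0.5858, 0.3722, 0.1433]
ee_rot: [[-0.117, -0.993, -0.005], [-0.993, 0.117, -0.004], [0.005, 0.005, -1.0]]
wrist_force: [1.1, -1.3, 0.8]
gripper_width: 0.404
```

View pics/t7.png

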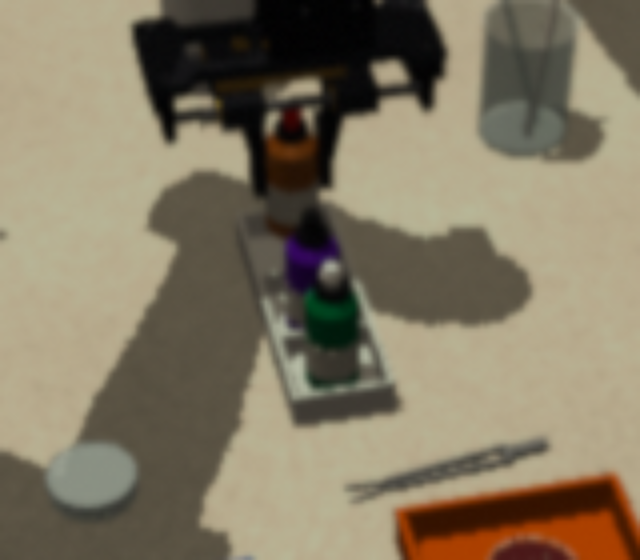

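Amber hangs upright above the outer bay, with violet and green undisturbed. Lowering.

```bash
python3 -m inch '[{"hand":0.75,"slide":[0,0,-1.5],"yaw":0},{"hand":0.75,"slide":[0,0,-2.8],"yaw":0},{"hand":0.75,"slide":[0,0,-3.5],"yaw":0},{"hand":0.75,"slide":[0,0,-3.8],"yaw":0},{"hand":0.75,"slide":[0,0,-3.95],"yaw":0},{"hand":0.75,"slide":[0,0,-3.95],"yaw":0}]'; python3 -m inch '[{"hand":0.75,"slide":[0,0,-0.05],"yaw":0},{"hand":0.75,"slide":[0,0,-0.1],"yaw":0},{"hand":0.75,"slide":[0,0,-0.1],"yaw":0}]'
```

```text
time_s: 29.08
tcp_pos: [0.5873, 0.3745, 0.1067]
ee_rot: [[-0.116, -0.993, 0.0], [-0.993, 0.116, 0.0], [-0.0, -0.0, -1.0]]
wrist_force: [0.4, -0.1, -0.7]
gripper_width: 0.405
time_s: 29.45
tcp_pos: [0.5872, 0.3743, 0.1055]
ee_rot: [[-0.116, -0.993, 0.0], [-0.993, 0.116, 0.0], [-0.0, -0.0, -1.0]]
wrist_force: [0.3, -0.6, -1.1]
gripper_width: 0.402
```

```bash
python3 -m inch '[{"hand":0.75,"slide":[0,0,-0.05],"yaw":0},{"hand":0.75,"slide":[0,0,-0.1],"yaw":0},{"hand":0.75,"slide":[0,0,-0.1],"yaw":0}]'
```

```text
time_s: 29.82
tcp_pos: [0.5872, 0.3744, 0.1049]
ee_rot: [[-0.116, -0.993, 0.0], [-0.993, 0.116, 0.0], [-0.0, -0.0, -1.0]]
wrist_force: [-2.1, -0.1, 3.1]
gripper_width: 0.404
```

Contact. Releasing, lifting, and going over the blue box with the jaws turned across its width.

```bash
python3 -m inch '[{"hand":0.5,"slide":[0,0,0],"yaw":0},{"hand":0.35,"slide":[0,0,0],"yaw":0},{"hand":0.3,"slide":[0,0,0],"yaw":0},{"hand":0.3,"slide":[0,0,0],"yaw":0},{"hand":0.3,"slide":[0,0,0],"yaw":0},{"hand":0.3,"slide":[0,0,1],"yaw":0},{"hand":0.3,"slide":[0,0,4],"yaw":0},{"hand":0.3,"slide":[0,0,8],"yaw":0},{"hand":0.3,"slide":[0,0,12],"yaw":0}]'
python3 -m inch '[{"hand":0,"slide":[-2.5,-4.6,0],"yaw":-0.15},{"hand":0,"slide":[-5,-9.3,0],"yaw":-0.33},{"hand":0,"slide":[-7.5,-14,0],"yaw":-0.5},{"hand":0,"slide":[-10,-18.6,0],"yaw":-0.67},{"hand":0,"slide":[-12.5,-23.3,0],"yaw":-0.84},{"hand":0,"slide":[-15.9,-29.6,0],"yaw":-1.01},{"hand":0,"slide":[-15.9,-29.6,0],"yaw":-1.18},{"hand":0,"slide":[-15.9,-29.6,0],"yaw":-1.35},{"hand":0,"slide":[-15.9,-29.6,0],"yaw":-1.49},{"hand":0,"slide":[-15.9,-29.6,0],"yaw":-1.49}]'
python3 -m inch '[{"hand":0,"slide":[0,0,-5],"yaw":0},{"hand":0,"slide":[0,0,-8],"yaw":0},{"hand":0,"slide":[0,0,-8],"yaw":0}]'; python3 - <<'E'
from h import *
a=capture("side"); b=cv2.resize(a[150:290,200:330],None,fx=3,fy=3); c=cv2.resize(a[100:200,260:390],None,fx=3,fy=3)
M=np.zeros((420,780,3),np.uint8);M[:,:390]=b;M[:300,390:]=c
cv2.imwrite("pics/t8.png",M)
E
```

```text
time_s: 30.95
tcp_pos: [0.5872, 0.3743, 0.2265]
ee_rot: [[-0.116, -0.993, 0.001], [-0.993, 0.116, 0.0], [-0.0, -0.001, -1.0]]
wrist_force: [-0.4, 0.7, -0.2]
gripper_width: 0.701
time_s: 32.2
tcp_pos: [0.4283, 0.0783, 0.2253]
ee_rot: [[-0.999, 0.034, 0.001], [0.034, 0.999, 0.001], [-0.001, 0.001, -1.0]]
wrist_force: [-0.5, -0.8, -0.2]
gripper_width: 0.997
time_s: 32.58
tcp_pos: [0.4273, 0.0778, 0.1432]
ee_rot: [[-0.999, 0.033, -0.004], [0.033, 0.999, -0.003], [0.004, -0.003, -1.0]]
wrist_force: [0.1, -0.2, 0.9]
gripper_width: 1.005
```

View pics/t8.png

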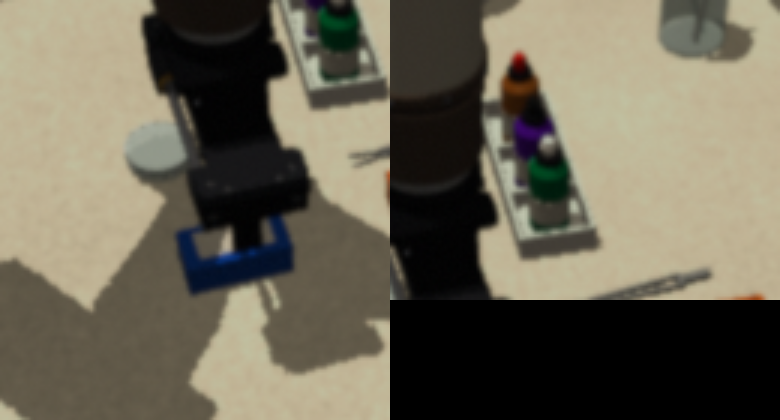

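All three bottles stand upright in the rack. Descending on the box and gripping it.

```bash
python3 -m inch '[{"hand":0,"slide":[0,0,-3],"yaw":0},{"hand":0,"slide":[0,0,-5.5],"yaw":0},{"hand":0,"slide":[0,0,-6.8],"yaw":0},{"hand":0,"slide":[0,0,-6.8],"yaw":0},{"hand":0.4,"slide":[0,0,-6.8],"yaw":0},{"hand":0.7,"slide":[0,0,-6.8],"yaw":0},{"hand":0.7,"slide":[0,0,-6.8],"yaw":0},{"hand":0.7,"slide":[0,0,-6.8],"yaw":0},{"hand":0.7,"slide":[0,0,-6.8],"yaw":0},{"hand":0.7,"slide":[0,0,-6.8],"yaw":0}]'
python3 -m inch '[{"hand":0.7,"slide":[0,0,0],"yaw":0},{"hand":0.7,"slide":[0,0,0],"yaw":0},{"hand":0.7,"slide":[0,0,0],"yaw":0}]'
```

```text
time_s: 33.88
tcp_pos: [0.4282, 0.0783, 0.0765]
ee_rot: [[-0.999, 0.035, -0.0], [0.035, 0.999, -0.0], [0.0, -0.0, -1.0]]
wrist_force: [0.0, -0.9, 2.0]
gripper_width: 0.478
time_s: 34.25
tcp_pos: [0.4282, 0.0783, 0.0765]
ee_rot: [[-0.999, 0.035, -0.0], [0.035, 0.999, -0.0], [0.0, -0.0, -1.0]]
wrist_force: [-0.0, 0.3, 2.2]
gripper_width: 0.482
```

```bash
python3 -m inch '[{"hand":0.7,"slide":[0,0,0.5],"yaw":0},{"hand":0.7,"slide":[0,0,3],"yaw":0},{"hand":0.7,"slide":[0,0,7],"yaw":0},{"hand":0.7,"slide":[0.7,-1.5,10],"yaw":0},{"hand":0.7,"slide":[2.5,-5,10],"yaw":0.03},{"hand":0.7,"slide":[4.5,-9,10],"yaw":0.07},{"hand":0.7,"slide":[6.5,-13,10],"yaw":0.11},{"hand":0.7,"slide":[8.5,-17,10],"yaw":0.15},{"hand":0.7,"slide":[10.5,-21,10],"yaw":0.19},{"hand":0.7,"slide":[12.5,-25,10],"yaw":0.197}]'
python3 -m inch '[{"hand":0.7,"slide":[2,-4,0],"yaw":0},{"hand":0.7,"slide":[3.5,-7,0],"yaw":0},{"hand":0.7,"slide":[4.1,-8.2,0],"yaw":0},{"hand":0.7,"slide":[4.1,-8.2,-2],"yaw":0},{"hand":0.7,"slide":[4.1,-8.2,-5],"yaw":0},{"hand":0.7,"slide":[4.1,-8.2,-7],"yaw":0},{"hand":0.7,"slide":[4.1,-8.2,-7],"yaw":0}]'; python3 - <<'E'
from h import *
cv2.imwrite("pics/t9.png",cv2.resize(capture("side")[270:420,320:490],None,fx=4,fy=4))
E
```

```text
time_s: 35.5
tcp_pos: [0.5536, -0.173, 0.1765]
ee_rot: [[-0.987, -0.161, 0.0], [-0.161, 0.987, 0.0], [-0.0, 0.0, -1.0]]
wrist_force: [0.7, 0.0, 0.1]
gripper_width: 0.482
time_s: 36.38
tcp_pos: [0.5929, -0.2528, 0.1047]
ee_rot: [[-0.987, -0.161, -0.005], [-0.161, 0.987, 0.001], [0.004, 0.002, -1.0]]
wrist_force: [-0.0, -0.3, -0.0]
gripper_width: 0.482
```

View pics/t9.png

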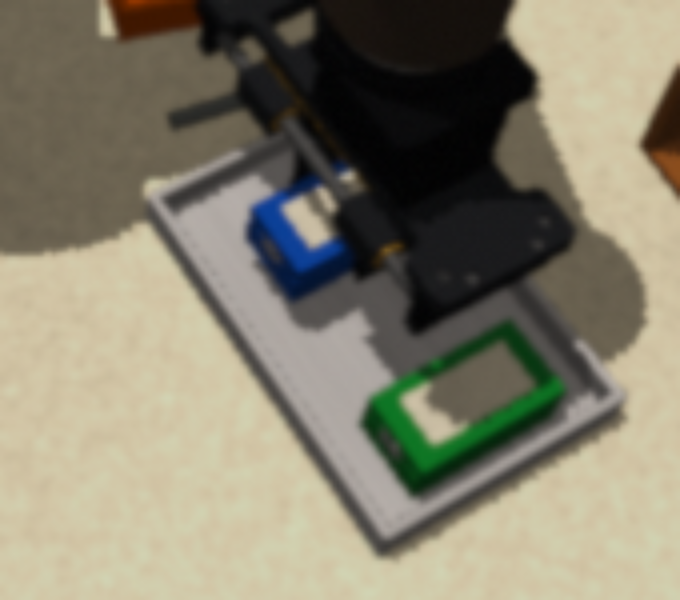

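The blue box hangs level, parallel to the green one, inside the tray outline. Lowering.

```bash
python3 -m inch '[{"hand":0.7,"slide":[0,0,-1],"yaw":0},{"hand":0.7,"slide":[0,0,-1.8],"yaw":0},{"hand":0.7,"slide":[0,0,-2.2],"yaw":0},{"hand":0.7,"slide":[0,0,-2.4],"yaw":0},{"hand":0.7,"slide":[0,0,-2.4],"yaw":0}]'; python3 -m inch '[{"hand":0.7,"slide":[0,0,-0.05],"yaw":0},{"hand":0.7,"slide":[0,0,-0.1],"yaw":0},{"hand":0.7,"slide":[0,0,-0.15],"yaw":0},{"hand":0.7,"slide":[0,0,-0.15],"yaw":0}]'
```

```text
time_s: 37.05
tcp_pos: [0.5942, -0.2537, 0.0824]
ee_rot: [[-0.987, -0.161, -0.0], [-0.161, 0.987, -0.0], [0.0, -0.0, -1.0]]
wrist_force: [0.1, -0.8, -0.1]
gripper_width: 0.482
time_s: 37.55
tcp_pos: [0.5942, -0.2537, 0.0809]
ee_rot: [[-0.987, -0.161, -0.0], [-0.161, 0.987, 0.0], [0.0, 0.0, -1.0]]
wrist_force: [-0.3, -0.7, -1.5]
gripper_width: 0.483
```

```bash
python3 -m inch '[{"hand":0.7,"slide":[0,0,-0.05],"yaw":0},{"hand":0.7,"slide":[0,0,-0.08],"yaw":0},{"hand":0.7,"slide":[0,0,-0.08],"yaw":0}]'
```

```text
time_s: 37.92
tcp_pos: [0.5943, -0.2537, 0.0805]
ee_rot: [[-0.987, -0.161, 0.0], [-0.161, 0.987, -0.0], [-0.0, -0.0, -1.0]]
wrist_force: [-0.5, -0.4, 3.3]
gripper_width: 0.481
```

Contact. Releasing, lifting, and backing away from the view for a final check.

```bash
python3 -m inch '[{"hand":0.4,"slide":[0,0,0],"yaw":0},{"hand":0.25,"slide":[0,0,0],"yaw":0},{"hand":0.25,"slide":[0,0,0],"yaw":0},{"hand":0.25,"slide":[0,0,0],"yaw":0},{"hand":0.25,"slide":[0,0,0],"yaw":0},{"hand":0.25,"slide":[0,0,1],"yaw":0},{"hand":0.25,"slide":[0,0,4],"yaw":0},{"hand":0.25,"slide":[0,0,9],"yaw":0},{"hand":0.25,"slide":[0,0,14],"yaw":0},{"hand":0.25,"slide":[0,0,18],"yaw":0}]'
python3 -m inch '[{"hand":0.25,"slide":[-20,0,2],"yaw":0},{"hand":0.25,"slide":[-20,0,2],"yaw":0},{"hand":0.25,"slide":[-20,0,2],"yaw":0},{"hand":0.25,"slide":[-20,0,2],"yaw":0},{"hand":0.25,"slide":[-20,0,2],"yaw":0},{"hand":0.25,"slide":[-20,0,2],"yaw":0}]'; python3 - <<'E'
from h import *
a=capture("side");b=capture("top")
M=np.vstack([cv2.resize(np.clip(b[140:330,100:520]*1.5,0,255).astype(np.uint8),(640,290)),cv2.resize(a[90:420,200:500],(282,310)).repeat(1,0) if 0 else np.hstack([cv2.resize(a[110:210,200:420],(640,290))])])
cv2.imwrite("pics/f.png",M)
E
```

```text
time_s: 39.17
tcp_pos: [0.5944, -0.2538, 0.2636]
ee_rot: [[-0.987, -0.161, 0.003], [-0.161, 0.987, -0.001], [-0.003, -0.001, -1.0]]
wrist_force: [-0.1, 0.6, -1.6]
gripper_width: 0.752
time_s: 39.92
tcp_pos: [0.3956, -0.2538, 0.2804]
ee_rot: [[-0.987, -0.162, 0.001], [-0.162, 0.987, -0.0], [-0.001, -0.001, -1.0]]
wrist_force: [0.0, 0.1, 0.5]
gripper_width: 0.746
```

View pics/f.png

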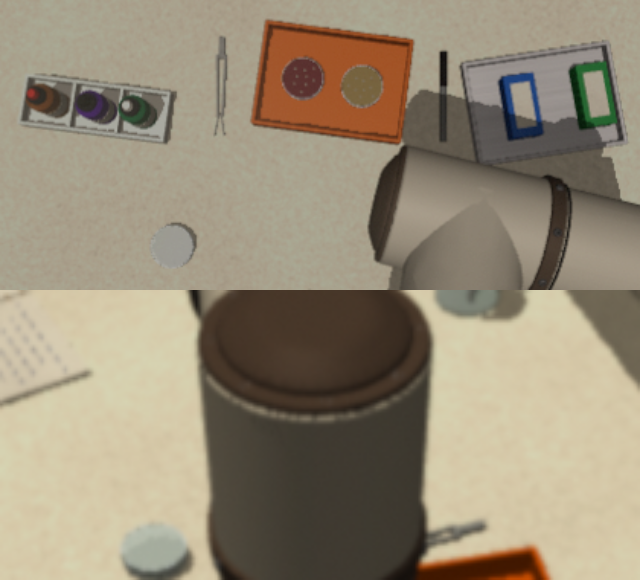

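The top view shows everything in place: bottles upright at (45,100), (95,105) and (138,110), dishes flat at (302,78) and (362,86), the box label up at (521,105), and the clean dish where it was. The arm is clear of everything, so I'm handing in.

```bash
python3 -c "
from station import *
print(finish_job(), sense()['time_s'])"
```

```text
the job is handed in; nothing more can be done
the job is handed in; nothing more can be done
```

I put all five things away in the order asked and handed the job in at about 40 s of the 128 s allowed.

- **Dishes:** the red and the straw-yellow dish lie flat, lid up and side by side on the floor of the orange tray.
- **Bottles:** the violet bottle stands in the middle bay of the rack and the amber bottle in the outer one.
- **Slide box:** the blue box lies flat, label up, beside the green one in the aluminium tray.

I lowered each thing until it touched (wrist force 2–5 N), then opened the fingers and lifted away.

The last top picture, with the arm clear, showed everything in place. The clean dish and the green bottle looked unmoved there, but I did not measure them again. The last side picture was mostly blocked by the arm. An earlier side view, taken after the amber bottle was set down, showed all three bottles upright. No check failed or disagreed, and the hand-in gave no verdict.

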